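# Check a printing block under the register pointer, then lift it out and hold it level

### The job

Check the printing block that lies in the register table's sliding carrier: take the carrier by its upright post and slide it until the round stud is right under the fixed pointer, stop there for about a second, then slide on until the square stud is right under it and stop for about a second again. Then draw the carrier back towards you so that the block is clear of the pointer, let go of the post, take the block by its bar handle, lift it straight out to at least 10 cm above where it lay and finish while still holding it there in the air, steady and level; do not put it down. Keep the block level all the way, do not touch the pointer, and leave everything else on the bench where it is.

Things in the scene. Friction and masses are not known exactly. Their poses are not given: they have to be found in the camera images.
- block: the printing block to lift: a light wooden board 120 (x) x 100 (y) x 18 mm, about 0.3 kg, loose in the carrier's shallow nest (1.5 mm play each side, rim 6 mm high). Origin: centre of its underside, 44 mm above the bench while seated; z up, x and y along those of the register table. On its top: a wooden bar handle and two dark steel studs 3 mm high. Its centre of mass is under the handle's middle
- handle (a point): top centre of the block's bar handle, 52 mm above the block's underside (96 mm above the bench while seated). The bar is 20 mm thick (along the block's x), 70 mm long (along its y) and stands 34 mm above the board's top
- round_stud (a point): top centre of the round stud, a disc 16 mm across, 65 mm above the bench while seated; on the block's far part at x +45, y +30 mm from the block's centre
- square_stud (a point): top centre of the square stud, 16 x 16 mm, 65 mm above the bench while seated; at x +25, y -30 mm from the block's centre
- post (a point): top centre of the carrier's upright round steel post, the grip for sliding it: 16 mm across, 56 mm tall, top 100 mm above the bench. It stands on an ear of the aluminium carrier (a plate 133 x 113 mm with the nest), at x -40, y -90 mm (table's axes) from the carrier's centre. Fingers that close along the table's x have most room
- regtable: the register table, a grey base plate 300 (x) x 280 (y) x 14 mm fixed to the bench, with the slides and carrier it carries. Origin: centre of its underside; x points away from the robot, y to the left
- pointer: the pointer stand, fixed to the bench: a vertical dark needle 7 mm thick over the register table, on an arm 188 mm above the bench that runs to a column (28 mm thick, 196 mm high) 110 mm farther and 150 mm to the left. Origin: the needle's tip, pointing down, 76 mm above the bench (11 mm above the seated studs), at x +70 to +95, y -25 to +25 mm in the table's frame, varying
- saddle (a joint): slide of the carrier along the table's x, m, from -0.075 (towards the robot) to +0.075; at 0, its start, the carrier's centre is over the table's centre. Friction about 1 N; stays where it is left. At -0.02 or below, the block is clear of the pointer by 25 mm or more
- carrier (a joint): slide of the carrier along the table's y, m, from -0.065 (right) to +0.065 (left), 0 (its start) in the middle. Friction about 1 N; stays where it is left
- spare_block: bystander: a smaller wooden printing block without studs, 85 x 65 mm, 46 mm high, lying on the bench. Origin: centre of its underside
- jar: bystander: closed glass jar, 60 mm across, 70 mm high. Origin: centre of its underside
- tape: bystander: roll of paper tape lying flat, 90 mm across, 24 mm high. Origin: centre of its underside
- brayer: bystander: hand roller, 36 mm high; its rubber roller is 100 mm long along its x, its handle points to -y and ends 163 mm off. Origin: under the roller's middle
- cards: bystander: stack of printed cards 100 x 140 x 27 mm. Origin: centre of its underside
Mind the look-alikes: they are no part of the job. Leave any red look-alike of the pointer alone. What is shaped like the block but green is not meant.

How it is judged (in metres and radians):
On the way, in this order (a step that is already met when the one before it is completed fails the run):
1. the round stud is brought to rest under the pointer, the block seated in the carrier (horizontal distance between round_stud and pointer below 0.006 m and height (world z) of block below 0.048 m and linear speed of block below 0.015 m/s), for 0.4 s.
2. then the square stud is brought to rest under the pointer, the block seated in the carrier (horizontal distance between square_stud and pointer below 0.006 m and height (world z) of block below 0.048 m and linear speed of block below 0.015 m/s), for 0.4 s.
At the end, for the whole second after the job is handed in: The fingers hold the block with its underside at least 130 mm above the bench (86 mm above where it lay; at most 450 mm), tilted less than 0.1 rad, slower than 20 mm/s and 0.15 rad/s, and it touches neither the register table, the pointer nor any bystander (height (world z) of block between 0.13 and 0.45 m and angle between block's own z axis and vertical below 0.1 rad and linear speed of block below 0.02 m/s and angular speed of block below 0.15 rad/s and contact force between block and the fingers above 1 N and contact force between block and regtable below 0.1 N and contact force between block and pointer below 0.1 N and contact force between block and spare_block below 0.1 N and contact force between block and jar below 0.1 N and contact force between block and tape below 0.1 N and contact force between block and brayer below 0.1 N and contact force between block and cards below 0.1 N); the arm keeps its last pose, push and grip.
It fails at once if the pointer is struck (over 2 N) (contact force between pointer and anything else above 2 N).
It fails at once if the block is tipped by more than 0.3 rad (angle between block's own z axis and vertical above 0.3 rad).
It fails at once if a bystander is moved by more than 25 mm (distance of any of spare_block, jar, tape, brayer, cards from where it was at the start of the episode above 0.025 m).
It also fails if it takes over 54 s, if anything falls off the work surface, if the arm or the gripper's body presses on something with over 40 N, if the wrist force passes 120 N, or if a joint passes its speed limit or range.

### The arm

A 7-joint arm with a two-finger parallel gripper is mounted at the origin on the work surface. World frame = base frame: x ahead of the robot, y to its left, z up, the work surface at z = 0. Lengths are in mm, angles in rad, forces in N, time in s.
With the tool pointing down it reaches from about 400 to 925 mm from the base axis. Payload 4.1 kg.
Tool frame: the origin (TCP) lies on the centre line of the jaws, within the pads' length; the fingertips stand 8 mm ahead of it and the grasp point (between the pads) lies 11 mm behind it; z points along the fingers, y is the line along which they close (so a half turn about z gives the same grasp; the last joint's range is limited). The gripper opens to 85 mm and grips with 20 to 120 N. Pads are 22 mm wide; open, the fingers measure 114 mm over their backs; the gripper's body (76 mm by 85 mm) begins 54 mm behind the grasp point. The pads swing forward as they close: fully open they stand 13 mm farther back than shut.
Start: joints at [-1.334, 0.398, 0.045, 1.537, -0.019, 1.207, -0.051], TCP at [214.171, 613.737, 239.347] pointing down, gripper open.
Joint ranges: [-2.82, 2.82], [-0.49, 2.23], [-1.37, 1.46], [0, 2.46], [-1.36, 4.5], [0.23, 2], [-2.94, 2.94]. Speed limits (rad/s): [2.57, 2.57, 3.14, 3.14, 3.14, 3.14, 3.14].

### API

Orientations are given as a unit quaternion [x, y, z, w].
In Python, from rig import get_state, eyes, job gives the robot as it stands. The module is installed in compiled form; this text tells all that it offers.
- The arm moves only by the tool send_rows, never from a script. Its argument "steps" is a list of rows, each an object with "slide": the shift along the tool's x, y, z normalised to -1 to 1, where 1 is 0.04 m, a list of three; "spin": the turn about the tool's z normalised to -1 to 1, where 1 is 5 degrees. A call has exactly 5 rows; each row shifts and turns the commanded pose from where the row before left it, along the tool's axes as they then stand; what a row does not reach is not made up. A row lasts 1/8 s, in which the tool goes at most 62.5 mm and 10.7 degrees, less where a joint would pass 70% of its speed; a pose out of reach is approached as far as the arm can. A call with a number of a shift or a turn outside -1 to 1 is refused whole. A call with a gripper value outside its range is refused whole. "fingers" is the closure, from 0 (fully open) to 1 (shut), set as the call begins (left out, the last holds). The fingers move at their own pace and stop on an object; "force" is the grip in N (left out, the last holds). Time passes only in rows, so rows that do not move let the fingers close, or fill a call up. It gives the time, the measured TCP pose, the force, the opening and the grip force at its end, in the units of the state.
- get_state(): the state, without advancing time (a new reading comes with each control period).
- eyes.read_camera(name): name is "scene" or "top"; returns a dict with "color" (384x512x3 uint8, red, green, blue), "range_z" (384x512 float32, mm along the optical axis (not along the pixel's ray), 0 where there is no reading), "fx", "fy", "cx", "cy" (pixels), "origin" and "rotation" of the camera in the world. Camera axes: x right, y down, z forward; pixel columns grow to the right and rows downward; lengths in mm; the calibration is good to about 2 mm. A picture is of the moment at which its call begins.
- job.sign_off(): hands the job in; it is judged then, once.
The state is a dict: "t": time; "joint_positions": joint angles; "qd": joint speeds; "joint_torque": joint torques, N m; "tcp_pos": TCP position; "tool_rot": TCP orientation; "contact_force": force on the tool from outside, world axes, zero at the start; "moment": the same for the moment, N m; "gripper_width": finger opening in mm; "finger_force": force on a finger pad.
Only numpy, scipy, OpenCV 4.12 (cv2) and the standard library are available. Lean on these libraries where they do the work, as an engineer would, in place of code of your own. Each camera call takes 0.05 s, during which the arm holds its last target. There are 200 camera calls.

## Working session

There is one attempt and no reset: what is moved stays moved. The work goes in short steps, Python scripts to look and compute and a tool call to move; the robot and the scene stay as the last step left them, time stands still between calls to the robot, and variables do not carry over. Pictures are saved under pics/ and viewed, at most 10 in all, crops included, and the job is handed in when it is done.

Besides the shell and the picture viewer there is one more tool, called after "Request:" as name(argument=value, ...), one argument or row to a line, values as JSON. send_rows: Moves the arm, as the interface text tells. Scaled input: -1 to 1 covers 0.04 m each way for a shift and 5 degrees each way for a turn. Its arguments: {"type":"object","properties":{"steps":{"type":"array","items":{"type":"object","properties":{"slide":{"type":"array","items":{"type":"number","minimum":-1,"maximum":1}},"spin":{"type":"number","minimum":-1,"maximum":1}}}},"fingers":{"type":"number"},"force":{"type":"number"}},"required":["steps"]}

```bash
mkdir -p pics
cat > h.py <<'E'
import numpy as np,cv2
from rig import get_state,eyes,job
def grab(n,save=None):
    c=eyes.read_camera(n)
    if save: cv2.imwrite('pics/'+save,cv2.cvtColor(c['color'],cv2.COLOR_RGB2BGR))
    return c
def plane(c,u,v,z):
    d=np.array(c['rotation'])@np.array([(u-c['cx'])/c['fx'],(v-c['cy'])/c['fy'],1.0])
    o=np.array(c['origin']); return o+d*(z-o[2])/d[2]
def cloud(c):
    v,u=np.mgrid[0:384,0:512]; Z=c['range_z']
    P=np.stack([(u-c['cx'])/c['fx']*Z,(v-c['cy'])/c['fy']*Z,Z],-1)
    return P@np.array(c['rotation']).T+np.array(c['origin'])
E
python3 - <<'E'
from h import *
a=grab('scene','s0.png');b=grab('top','t0.png')
for c in(a,b):print(c['origin'],c['rotation'],c['fx'],c['cx'],c['cy'])
np.savez('c0.npz',a=cloud(a),b=cloud(b),ca=a['color'],cb=b['color'])
s=get_state();print(s)
E
```

```text
[ 962.9740652  -483.43753439  881.73792502] [ 0.86080202  0.3359455  -0.13099094 -0.35916832] 388.0301821584586 256.8129183062673 188.24747194325568
[ 338.21697317   98.99529332 1239.0392074 ] [ 0.7103059  -0.70249295  0.0296156  -0.03304685] 373.01414192062936 260.9369552703059 190.10602173391305Traceback (most recent call last):
  File "<stdin>", line 4, in <module>
  File "h.py", line 13, in cloud
    return P@np.array(c['rotation']).T+np.array(c['origin'])
           ~^~~~~~~~~~~~~~~~~~~~~~~~~~
ValueError: matmul: Input operand 1 has a mismatch in its core dimension 0, with gufunc signature (n?,k),(k,m?)->(n?,m?) (size 4 is different from 3)
```

Rotation is a quaternion.

```bash
sed -i 's/^import numpy as np,cv2/import numpy as np,cv2\nfrom scipy.spatial.transform import Rotation as Rn/; s/    c=eyes.read_camera(n)/    c=dict(eyes.read_camera(n)); c["rotation"]=Rn.from_quat(c["rotation"]).as_matrix()/' h.py
python3 - <<'E'
from h import *
import pickle
a=grab('scene');b=grab('top');pickle.dump((a,b),open('c0.pkl','wb'))
s=get_state();print(s)
E
```

```text
{'t': 0.2, 'joint_positions': array([-1.33400004,  0.39892501,  0.04504028,  1.5373803 , -0.0187236 ,
        1.2068344 , -0.05071082]), 'qd': array([-0.00023539, -0.00134642,  0.00020401, -0.00527508,  0.00066853,
       -0.0003834 , -0.00026895]), 'joint_torque': array([ 8.51385321e-04, -4.75006807e+01,  1.36415854e+00, -2.54208523e+01,
        1.15490786e-02,  6.96889852e-03, -2.07901417e-05]), 'tcp_pos': array([214.03202623, 613.38621281, 238.65841777]), 'tool_rot': array([ 1.67063225e-01,  9.85946024e-01, -5.58940535e-04, -6.55549357e-05]), 'contact_force': array([ 0.06046478, -0.01262464,  0.04208533]), 'moment': array([ 0.01223898, -0.02363055, -0.00451592]), 'finger_force': 0.0, 'gripper_width': 85.56900592018312}
```

View pics/s0.png

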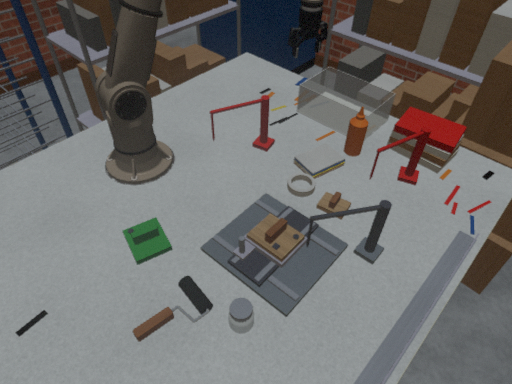

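View pics/t0.png

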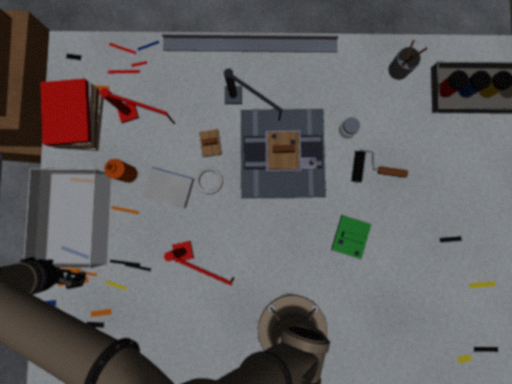

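The scene view shows the table around (275,245), the block at (277,235), the post at (240,243), and the dark needle tip at about (310,245). In the top view the table is at (283,153), the block at (283,150), and the needle near (281,115). I'll look at enlarged crops and measure the table edges.

Run:
```python
from h import *
import pickle
a,b=pickle.load(open('c0.pkl','rb'))
A=cv2.cvtColor(a['color'],cv2.COLOR_RGB2BGR)[185:315,195:395]
B=cv2.cvtColor(b['color'],cv2.COLOR_RGB2BGR)[60:205,215:345]
cv2.imwrite('pics/a1.png',cv2.resize(A,None,fx=4,fy=4,interpolation=cv2.INTER_CUBIC))
cv2.imwrite('pics/b1.png',cv2.resize(B,None,fx=4,fy=4,interpolation=cv2.INTER_CUBIC))
# table outline by colour in top view (dark-grey vs light bench)
for c,n in((a,'scene'),(b,'top')):
    P=cloud(c); hsv=cv2.cvtColor(c['color'],cv2.COLOR_RGB2HSV)
    m=((P[...,2]>8)&(P[...,2]<50)&(P[...,0]>400)&(P[...,0]<900)&(P[...,1]>-200)&(P[...,1]<250)).astype(np.uint8)
    m=cv2.morphologyEx(m,cv2.MORPH_OPEN,np.ones((3,3)))
    k,l,st,ce=cv2.connectedComponentsWithStats(m)
    i=1+st[1:,4].argmax(); p=P[(l==i)&(P[...,2]<19)][:,:2].astype(np.float32)
    print(n,st[i],cv2.minAreaRect(p))
    # wood block / handle
    w=(hsv[...,0]<25)&(hsv[...,1]>70)&(P[...,0]>450)&(P[...,0]<800)&(P[...,1]>-60)&(P[...,1]<180)
    for lo,hi in((56,72),(88,104)):
        q=P[w&(P[...,2]>lo)&(P[...,2]<hi)]; 
        k,l,st,ce=cv2.connectedComponentsWithStats((w&(P[...,2]>lo)&(P[...,2]<hi)).astype(np.uint8))
        i=1+st[1:,4].argmax(); q=P[l==i]; print(lo,len(q),q.mean(0),cv2.minAreaRect(q[:,:2].astype(np.float32)))
    d=(P[...,2]>68)&(P[...,2]<185)&(P[...,0]>450)&(P[...,0]<850)&(P[...,1]>-100)&(P[...,1]<250)&~w
    k,l,st,ce=cv2.connectedComponentsWithStats(d.astype(np.uint8))
    for i in range(1,k):
        if st[i,4]>3: q=P[l==i];print('dark',st[i],q.min(0).round(),q.max(0).round(),np.median(q,0).round())
```

```text
scene [ 201  194  146  121 7364] ((574.9384765625, 34.57311248779297), (302.0900573730469, 282.2249755859375), 1.4094992876052856)
56 1058 [580.30240743  28.49480889  61.9601258 ] ((575.6931762695312, 34.56968307495117), (120.63853454589844, 101.79873657226562), 0.9942649602890015)
88 189 [576.94662656  32.09535827  95.33739108] ((575.8777465820312, 33.8831901550293), (19.973623275756836, 70.82404327392578), 1.48796546459198)
dark [368 210  21  32 354] [760. 186.  68.] [787. 206. 185.] [776. 192. 130.]
dark [306 221   7  26  74] [663.  46.  82.] [670.  52. 183.] [668.  48. 136.]
dark [238 236   7  13  72] [531. -65.  68.] [545. -50. 103.] [541. -60.  93.]
top [ 240  109   86   90 5932] ((572.4291381835938, 37.31481170654297), (300.0574645996094, 280.4970397949219), 1.4623267650604248)
56 899 [570.45848105  36.45116532  61.29717894] ((572.7650146484375, 35.98310470581055), (118.89344024658203, 96.40827178955078), 0.568156361579895)
88 159 [571.9942242   37.97005255  94.70563127] ((572.0797729492188, 37.83204650878906), (20.24370765686035, 68.7632064819336), 0.6009097099304199)
dark [224  78  12  15 120] [754. 190.  70.] [770. 218. 184.] [758. 203. 126.]
dark [278 113   3   9  19] [660.  50.  80.] [663.  56. 170.] [661.  53. 131.]
dark [310 158   6   6  27] [526. -61.  71.] [542. -46. 103.] [533. -52.  98.]
```

View pics/a1.png

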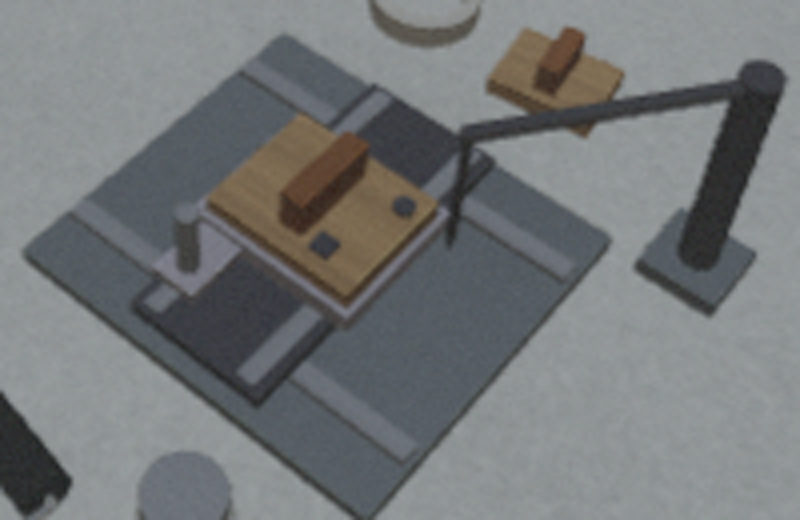

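View pics/b1.png

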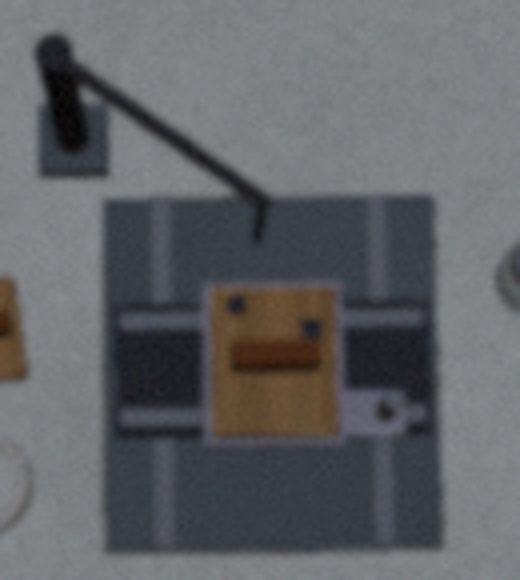

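The crops clearly show the studs, needle tip and post, and the sizes match. The round stud is at crop A (403,207) and the square at (325,245), with the tip at (451,243). In crop B they are at (236,304), (311,328) and (258,238).

```bash
cat >> h.py <<'E'
def crop(c,x0,y0,u,v): return ((u+.5)/4-.5+x0,(v+.5)/4-.5+y0)
E
python3 - <<'E'
from h import *
import pickle
a,b=pickle.load(open('c0.pkl','rb'))
for c,o,pts in((a,(195,185),dict(tip=(451,244,76),round=(403,207,65),sq=(325,245,65),post=(187,213,100))),(b,(215,60),dict(tip=(258,240,76),round=(236,304,65),sq=(311,328,65),post=(387,408,100)))):
    r={k:plane(c,*crop(c,*o,*p[:2]),p[2])[:2] for k,p in pts.items()}
    print({k:v.round(1) for k,v in r.items()},'tip-round',r['tip']-r['round'],'tip-sq',r['tip']-r['sq'],'r-s',r['round']-r['sq'])
    # studs by mask: dark pixels on board
    g=cv2.cvtColor(c['color'],cv2.COLOR_RGB2HSV); P=cloud(c)
    m=((P[...,2]>60)&(P[...,2]<69)&(g[...,1]<75)&(P[...,0]>570)&(P[...,0]<640)&(P[...,1]>-15)&(P[...,1]<90)).astype(np.uint8)
    k,l,st,ce=cv2.connectedComponentsWithStats(m)
    for i in range(1,k):
        if st[i,4]>5: print(st[i],plane(c,*ce[i],65).round(1))
    # needle axis
    m=(P[...,2]>82)&(P[...,2]<175)&(P[...,0]>640)&(P[...,0]<690)&(P[...,1]>20)&(P[...,1]<80)
    q=P[m]; print('needle',np.median(q,0))
s=get_state();print(Rn.from_quat(s['tool_rot']).as_matrix().round(3),np.degrees(s['joint_positions'][6]))
E
```

```text
{'tip': array([665.8,  55.3]), 'round': array([620.1,  65.2]), 'sq': array([602.2,   6.2]), 'post': array([537.8, -55.2])} tip-round [45.68966859 -9.86802393] tip-sq [63.53321921 49.07080978] r-s [17.84355063 58.9388337 ]
[293 234   6   5  26] [619.5  66.4  65. ]
[272 242   8   8  39] [601.    5.6  65. ]
needle [668.00977384  48.04730484 132.84782616]
{'tip': array([667.4,  49.9]), 'round': array([618. ,  66.6]), 'sq': array([599.2,   6.6]), 'post': array([529.3, -49.5])} tip-round [ 49.35802342 -16.77346754] tip-sq [68.24802794 43.29379763] r-s [18.89000452 60.06726516]
[267 132   2   8   8] [618.2  87.5  65. ]
[272 134   4   4  11] [618.3  67.2  65. ]
[291 140   4   4  16] [599.6   6.2  65. ]
needle [661.15091105  53.15289062 132.15027741]
[[-0.944  0.329 -0.   ]
 [ 0.329  0.944 -0.001]
 [-0.    -0.001 -1.   ]] -2.9055159490713987
```

```bash
cat >> h.py <<'E'
def rows(target,yaw_y,n):
    """print n rows moving TCP to target with tool y at azimuth yaw_y deg (tool down)"""
    s=get_state();R=Rn.from_quat(s['tool_rot']).as_matrix();p=s['tcp_pos']
    az=np.degrees(np.arctan2(R[1,1],R[0,1]));d=(az-yaw_y)/n;dw=(np.array(target)-p)/n
    print('at',p.round(1),'az',az.round(2),'F',s['contact_force'].round(1),'w',round(s['gripper_width'],1),'ff',round(s['finger_force'],1))
    for i in range(n):
        T=R@Rn.from_euler('z',d*i,degrees=True).as_matrix()
        print(i,(T.T@dw/40).round(3).tolist(),round(d/5,3))
E
python3 -c "
from h import *
rows([536,-55,239],1.43,20)"
```

```text
at [214.  613.4 238.7] az 70.77 F [ 0.1 -0.   0. ] w 85.6 ff 0.0
0 [-0.655, -0.656, 0.0] 0.693
1 [-0.694, -0.615, 0.0] 0.693
2 [-0.73, -0.572, 0.0] 0.693
3 [-0.763, -0.527, 0.0] 0.693
4 [-0.793, -0.48, 0.0] 0.693
5 [-0.821, -0.431, 0.0] 0.693
6 [-0.846, -0.381, 0.0] 0.693
7 [-0.867, -0.329, 0.0] 0.693
8 [-0.885, -0.276, 0.0] 0.693
9 [-0.9, -0.222, 0.0] 0.693
10 [-0.912, -0.167, 0.0] 0.693
11 [-0.921, -0.112, 0.0] 0.693
12 [-0.926, -0.056, 0.0] 0.693
13 [-0.927, 0.0, 0.0] 0.693
14 [-0.926, 0.056, 0.0] 0.693
15 [-0.921, 0.112, 0.0] 0.693
16 [-0.912, 0.168, 0.0] 0.693
17 [-0.9, 0.223, 0.0] 0.693
18 [-0.885, 0.277, 0.0] 0.693
19 [-0.867, 0.33, 0.0] 0.693
```

Request:
send_rows(
  steps=[
    {"slide": [-0.66,-0.66,0],"spin": 0.69},
    {"slide": [-0.69,-0.62,0],"spin": 0.69},
    {"slide": [-0.73,-0.57,0],"spin": 0.69},
    {"slide": [-0.76,-0.53,0],"spin": 0.69},
    {"slide": [-0.79,-0.48,0],"spin": 0.69},
  ],
  fingers=0,
)

```text
t: 0.82
tcp_pos: [294.9, 445.2, 239.2]
tool_rot: [0.314, 0.949, -0.0, 0.0]
contact_force: [0.2, -0.3, 0.6]
gripper_width: 85.5
finger_force: 0.0
```

Request:
send_rows(
  steps=[
    {"slide": [-0.82,-0.43,0],"spin": 0.69},
    {"slide": [-0.85,-0.38,0],"spin": 0.69},
    {"slide": [-0.87,-0.33,0],"spin": 0.69},
    {"slide": [-0.89,-0.28,0],"spin": 0.69},
    {"slide": [-0.9,-0.22,0],"spin": 0.69},
  ],
)

```text
t: 1.45
tcp_pos: [376.5, 277.0, 239.4]
tool_rot: [0.454, 0.891, 0.0, 0.0]
contact_force: [-0.4, -0.5, -0.3]
gripper_width: 85.5
finger_force: 0.0
```

Request:
send_rows(
  steps=[
    {"slide": [-0.91,-0.17,0],"spin": 0.69},
    {"slide": [-0.92,-0.11,0],"spin": 0.69},
    {"slide": [-0.93,-0.06,0],"spin": 0.69},
    {"slide": [-0.93,0,0],"spin": 0.69},
    {"slide": [-0.93,0.06,0],"spin": 0.69},
  ],
)

```text
t: 2.08
tcp_pos: [457.2, 109.7, 239.4]
tool_rot: [0.582, 0.813, 0.0, 0.0]
contact_force: [-0.3, 0.2, 0.4]
gripper_width: 85.2
finger_force: 0.0
```

Request:
send_rows(
  steps=[
    {"slide": [-0.92,0.11,0],"spin": 0.69},
    {"slide": [-0.91,0.17,0],"spin": 0.69},
    {"slide": [-0.9,0.22,0],"spin": 0.69},
    {"slide": [-0.88,0.28,0],"spin": 0.69},
    {"slide": [-0.8,0.3,0],"spin": 0.69},
  ],
)

```text
t: 2.7
tcp_pos: [536.7, -54.3, 239.4]
tool_rot: [0.698, 0.716, 0.0, 0.0]
contact_force: [0.5, 1.2, -0.0]
gripper_width: 85.3
finger_force: 0.0
```

```bash
python3 -c "
from h import *
grab('scene','s2.png')
rows([536,-55,68],1.43,5)"
```

```text
at [538.  -59.6 239.8] az 1.13 F [ 2.1 -3.4  2.1] w 85.0 ff 0.0
0 [0.028, -0.012, 0.859] -0.012
1 [0.028, -0.012, 0.859] -0.012
2 [0.028, -0.012, 0.859] -0.012
3 [0.028, -0.012, 0.859] -0.012
4 [0.028, -0.012, 0.859] -0.012
```

Request:
send_rows(
  steps=[
    {"slide": [0,0,0],"spin": 0},
    {"slide": [0,0,0.7]},
    {"slide": [0,0,0.9]},
    {"slide": [0,0,0.9]},
    {"slide": [0,0,0]},
  ],
)

```text
validation failed for argument at $.st...
```

Run:
```python
from h import *
c=grab('scene','s3.png')
A=cv2.cvtColor(c['color'],cv2.COLOR_RGB2BGR)[165:315,195:395]
cv2.imwrite('pics/a3.png',cv2.resize(A,None,fx=4,fy=4,interpolation=cv2.INTER_CUBIC))
rows([536,-55,68],1.43,5)
```

```text
at [537.  -57.5 239.6] az 1.26 F [0.5 0.1 0. ] w 85.1 ff 0.0
0 [0.015, -0.006, 0.858] -0.007
1 [0.015, -0.006, 0.858] -0.007
2 [0.015, -0.006, 0.858] -0.007
3 [0.015, -0.006, 0.858] -0.007
4 [0.016, -0.006, 0.858] -0.007
```

View pics/a3.png

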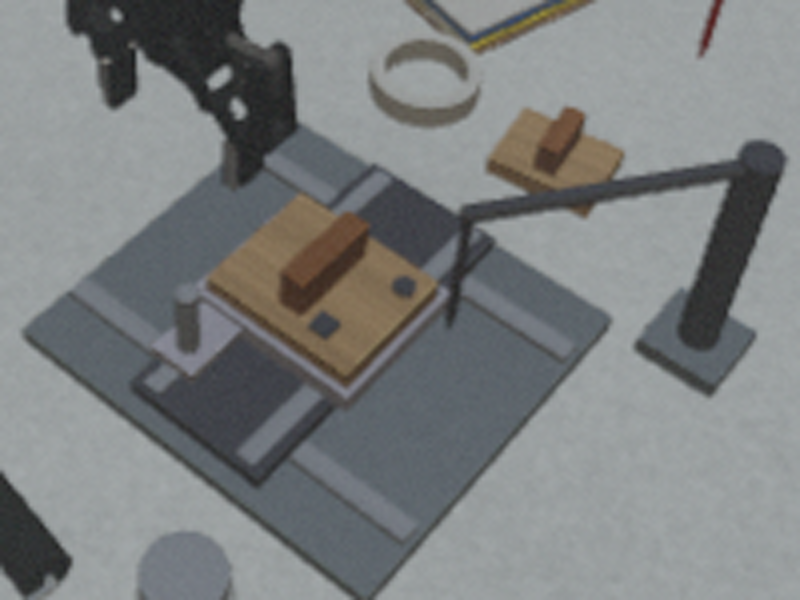

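The move was refused because every row needs a spin. The gripper is still above the post, with fingers at crop (115,90) and (240,165), which matches a TCP 240 mm up. Nothing has been disturbed.

Request:
send_rows(
  steps=[
    {"slide": [0.06,-0.02,0.5],"spin": -0.03},
    {"slide": [0,0,0.7],"spin": 0},
    {"slide": [0,0,0.9],"spin": 0},
    {"slide": [0,0,0.4],"spin": 0},
    {"slide": [0,0,0],"spin": 0},
  ],
)

```text
t: 3.42
tcp_pos: [534.9, -49.4, 138.7]
tool_rot: [0.695, 0.719, -0.001, -0.001]
contact_force: [0.1, -0.6, 0.2]
gripper_width: 85.3
finger_force: 0.0
```

Run:
```python
from h import *
c=grab('scene','s4.png')
A=cv2.cvtColor(c['color'],cv2.COLOR_RGB2BGR)[165:315,195:395]
cv2.imwrite('pics/a4.png',cv2.resize(A,None,fx=4,fy=4,interpolation=cv2.INTER_CUBIC))
rows([536,-55,68],1.43,3)
```

```text
at [535.9 -49.5 139.7] az 1.9 F [0.6 0.7 0.6] w 85.7 ff 0.0
0 [-0.046, -0.001, 0.598] 0.031
1 [-0.046, -0.001, 0.598] 0.031
2 [-0.046, -0.001, 0.598] 0.031
```

View pics/a4.png

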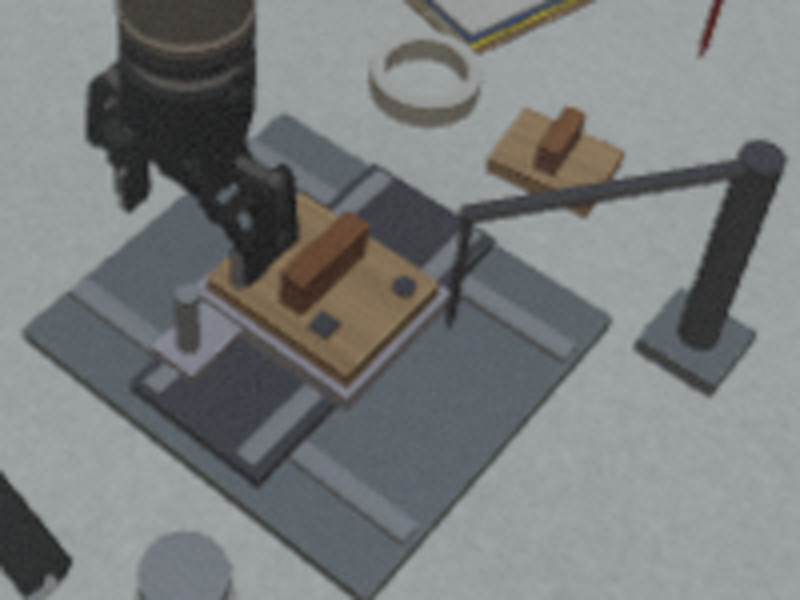

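The gripper is now above and around the post, which is at crop (188,300). The earlier y reading was overshoot, so I'll correct it while descending.

Request:
send_rows(
  steps=[
    {"slide": [-0.07,0,0.4],"spin": 0.05},
    {"slide": [-0.06,0,0.5],"spin": 0.05},
    {"slide": [0,0,0.5],"spin": 0},
    {"slide": [0,0,0.39],"spin": 0},
    {"slide": [0,0,0],"spin": 0},
  ],
)

```text
t: 4.1
tcp_pos: [535.1, -54.6, 66.7]
tool_rot: [0.698, 0.716, -0.001, -0.001]
contact_force: [0.7, 0.8, -0.2]
gripper_width: 85.7
finger_force: 0.0
```

Request:
send_rows(
  steps=[
    {"slide": [0,0,0],"spin": 0},
    {"slide": [0,0,0],"spin": 0},
    {"slide": [0,0,0],"spin": 0},
    {"slide": [0,0,0],"spin": 0},
    {"slide": [0,0,0],"spin": 0},
  ],
)

```text
t: 4.72
tcp_pos: [535.9, -54.6, 67.8]
tool_rot: [0.698, 0.716, 0.0, 0.0]
contact_force: [0.5, 0.1, 0.4]
gripper_width: 85.0
finger_force: 0.0
```

Request:
send_rows(
  steps=[
    {"slide": [0,0,0],"spin": 0},
    {"slide": [0,0,0],"spin": 0},
    {"slide": [0,0,0],"spin": 0},
    {"slide": [0,0,0],"spin": 0},
    {"slide": [0,0,0],"spin": 0},
  ],
  fingers=1,
  force=40,
)

```text
t: 5.35
tcp_pos: [536.2, -54.6, 67.9]
tool_rot: [0.698, 0.716, 0.0, 0.0]
contact_force: [0.7, 0.5, 1.4]
gripper_width: 14.8
finger_force: 38.9
```

Request:
send_rows(
  steps=[
    {"slide": [0,0,0],"spin": 0},
    {"slide": [0,0,0],"spin": 0},
    {"slide": [0,0,0],"spin": 0},
    {"slide": [0,0,0],"spin": 0},
    {"slide": [0,0,0],"spin": 0},
  ],
)

```text
t: 5.98
tcp_pos: [536.2, -54.6, 67.9]
tool_rot: [0.698, 0.716, 0.0, 0.0]
contact_force: [0.2, -0.4, 3.3]
gripper_width: 14.7
finger_force: 38.9
```

Run:
```python
from h import *
rows([536+47.6,-55-15.5,68],1.43,10)
```

```text
at [536.2 -54.6  67.9] az 1.42 F [ 0.2 -0.4  3.3] w 14.7 ff 38.9
0 [-0.043, 0.118, -0.0] -0.0
1 [-0.043, 0.118, -0.0] -0.0
2 [-0.043, 0.118, -0.0] -0.0
3 [-0.043, 0.118, -0.0] -0.0
4 [-0.043, 0.118, -0.0] -0.0
5 [-0.043, 0.118, -0.0] -0.0
6 [-0.043, 0.118, -0.0] -0.0
7 [-0.043, 0.118, -0.0] -0.0
8 [-0.043, 0.118, -0.0] -0.0
9 [-0.043, 0.118, -0.0] -0.0
```

Request:
send_rows(
  steps=[
    {"slide": [-0.1,0.2,0],"spin": 0},
    {"slide": [-0.1,0.25,0],"spin": 0},
    {"slide": [-0.1,0.25,0],"spin": 0},
    {"slide": [-0.08,0.25,0],"spin": 0},
    {"slide": [-0.05,0.23,0],"spin": 0},
  ],
)

```text
t: 6.6
tcp_pos: [583.3, -70.6, 67.8]
tool_rot: [0.698, 0.716, -0.0, -0.001]
contact_force: [-1.3, 0.9, 6.2]
gripper_width: 15.1
finger_force: 39.2
```

Request:
send_rows(
  steps=[
    {"slide": [0,0,0],"spin": 0},
    {"slide": [0,0,0],"spin": 0},
    {"slide": [0,0,0],"spin": 0},
    {"slide": [0,0,0],"spin": 0},
    {"slide": [0,0,0],"spin": 0},
  ],
)

```text
t: 7.22
tcp_pos: [583.4, -70.9, 67.9]
tool_rot: [0.698, 0.716, 0.0, 0.0]
contact_force: [1.4, -0.2, 4.1]
gripper_width: 15.0
finger_force: 40.0
```

Run:
```python
from h import *
import pickle
c=grab('scene','s5.png');b=grab('top','t5.png');pickle.dump((c,b),open('c5.pkl','wb'))
A=cv2.cvtColor(c['color'],cv2.COLOR_RGB2BGR)[195:285,250:350]
B=cv2.cvtColor(b['color'],cv2.COLOR_RGB2BGR)[90:180,250:320]
A=cv2.resize(A,None,fx=6,fy=6,interpolation=cv2.INTER_CUBIC)
cv2.imwrite('pics/a5.png',A)
rows([536+47.6,-55-15.5,68],1.43,1)
```

```text
at [583.4 -70.9  67.9] az 1.41 F [ 0.5 -1.4  4.9] w 15.1 ff 40.1
0 [0.01, 0.004, -0.003] -0.005
```

View pics/a5.png

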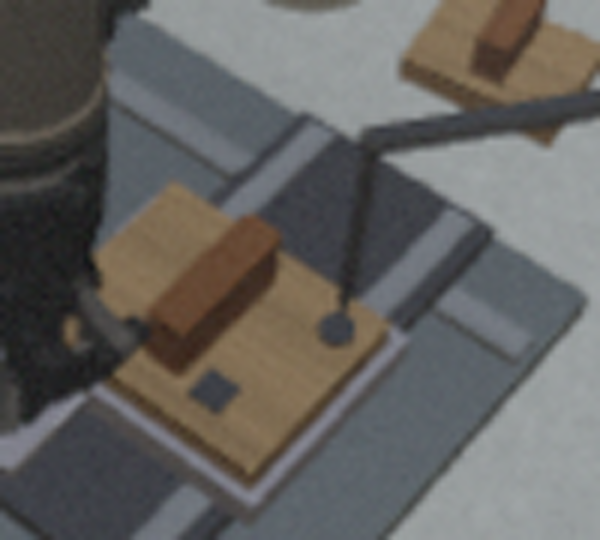

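In the crop the round stud is at (337,329) and the needle meets its upper edge at about (345,305). I'll check this against where the tip should project when exactly centred.

```bash
cat >> h.py <<'E'
def proj(c,p):
    q=c['rotation'].T@(np.array(p)-c['origin']); return np.array([q[0]/q[2]*c['fx']+c['cx'],q[1]/q[2]*c['fy']+c['cy']])
def darkmap(c,u0,v0,u1,v1):
    g=cv2.cvtColor(c['color'],cv2.COLOR_RGB2GRAY)[v0:v1,u0:u1]; print('cols',u0,'rows',v0);print(g)
E
python3 - <<'E'
from h import *
import pickle
a,b=pickle.load(open('c5.pkl','rb'))
u,v=(337.5)/6-.5+250,(329.5)/6-.5+195
S=plane(a,u,v,65);print('stud',S.round(1),u,v)
k=lambda p:((proj(a,p)-[250,195]+.5)*6-.5).round(1)
print('exp tip crop',k(S+[0,0,11]),'needle top',k(S+[0,0,112]),'dx10',k(S+[10,0,11]),'dy10',k(S+[0,10,11]))
for z in (90,110,130,150,170):print(z,k(S+[0,0,z-65]))
# needle column centroid per row (scene)
g=cv2.cvtColor(a['color'],cv2.COLOR_RGB2GRAY)
darkmap(a,300,214,318,256)
print('top');darkmap(b,272,104,292,140)
print('top exp: tip of stud', proj(b,S), proj(b,S+[0,0,11]),proj(b,S+[0,0,112]))
E
```

```text
stud [665.9  50.1  65. ] 305.75 249.41666666666666
exp tip crop [339.7 313.6] needle top [366.8 160.5] dx10 [358.6 326.7] dy10 [353.8 299.7]
90 [343.2 293.7]
110 [348.4 264.6]
130 [353.7 234.6]
150 [359.1 203.7]
170 [364.8 171.9]
cols 300 rows 214
[[ 76  84 114 135 147 152 152 154 150 149 150 153 153 151 149 146 144 142]
 [ 73  94  95  94 131 144 150 154 150 149 145 144 142 137 127 107 104  91]
 [ 92 112 118 111 100 104 133 147 151 148 115  92  76  66  66  67  67  70]
 [115 121 119 117 116  98  85 107 134 123  86  69  68  66  68  63  65  62]
 [121 118 119 112 104  80  64  65  89  93  69  62  63  67  60  59  63  58]
 [115 118 113 102  75  61  62  65  64  59  51  57  62  58  53  56  67  71]
 [116 115 102  76  67  63  64  61  63  66  55  48  46  63  90  99 111 118]
 [111 104  75  64  68  65  64  68  62  62  52  45  46  85 132 147 151 153]
 [ 94  70  63  61  63  64  66  67  68  61  57  48  53  60  77 108 139 152]
 [ 73  64  62  65  64  66  66  64  64  61  51  46  54  63  66  70  97 135]
 [ 65  64  64  64  62  68  64  67  70  56  46  45  52  60  64  67  64  81]
 [ 62  66  64  67  65  62  
[... 4786 characters left out ...]
 [ 91  88  85  91  87  72  64  53  55  54  54  52  52  52  55  52  53  54
   52  51]
 [ 93  86  82  88  85  75  56  53  50  54  52  54  51  51  50  54  53  53
   56  52]
 [ 94  89  89  89  84  76  57  52  49  50  50  49  51  49  47  49  51  53
   54  52]
 [ 88  85  89  90  88  72  55  38  43  42  39  33  39  39  37  40  43  43
   42  45]
 [ 86  86  88  89  87  73  49  35  30  27  31  30  31  31  30  35  36  36
   35  34]
 [ 90  87  91  86  90  81  61  49  45  44  43  40  43  43  49  54  53  53
   53  59]
 [ 94  91  89  87  89  86  79  74  67  64  60  62  64  68  71  72  74  77
   76  77]]
top exp: tip of stud [278.89147762 121.02739353] [279.04211787 120.08380113] [280.5672749  110.53040154]
```

The scene and top views agree that the needle is over the round stud to within about 1–3 mm, the residual lying towards +y. I'll nudge 1.5 mm, hold, then go on to the square stud: +20 mm in table x and +60 mm in table y, which are tool y and tool x.

Request:
send_rows(
  steps=[
    {"slide": [0.02,0,0],"spin": 0},
    {"slide": [0.02,0,0],"spin": 0},
    {"slide": [0,0,0],"spin": 0},
    {"slide": [0,0,0],"spin": 0},
    {"slide": [0,0,0],"spin": 0},
  ],
)

```text
t: 7.95
tcp_pos: [583.4, -69.1, 67.9]
tool_rot: [0.698, 0.716, 0.0, -0.0]
contact_force: [0.5, -1.1, 4.9]
gripper_width: 15.1
finger_force: 40.1
```

Request:
send_rows(
  steps=[
    {"slide": [0,0,0],"spin": 0},
    {"slide": [0,0,0],"spin": 0},
    {"slide": [0,0,0],"spin": 0},
    {"slide": [0,0,0],"spin": 0},
    {"slide": [0,0,0],"spin": 0},
  ],
)

```text
t: 8.57
tcp_pos: [583.4, -69.0, 67.9]
tool_rot: [0.698, 0.716, 0.0, -0.0]
contact_force: [-0.3, 0.4, 5.6]
gripper_width: 15.1
finger_force: 40.1
```

Run:
```python
from h import *
import pickle
c=grab('scene');b=grab('top');pickle.dump((c,b),open('c6.pkl','wb'))
for n,k,w,Z in(('scene',c,(296,230,320,262),1),('top',b,(270,104,292,128),1)):
    u0,v0,u1,v1=w;P=cloud(k)
    m=(P[...,2]>80)&(P[...,2]<170)&(P[...,0]>640)&(P[...,0]<690)&(P[...,1]>20)&(P[...,1]<80)
    print(n,'needle surf',np.median(P[m],0).round(1),m.sum())
    h=cv2.cvtColor(k['color'],cv2.COLOR_RGB2HSV)
    s=(abs(P[...,2]-65)<4)&(h[...,1]<75)&(abs(P[...,0]-665)<15)&(abs(P[...,1]-52)<15)
    v,u=np.nonzero(s);print('stud',len(u),plane(k,u.mean(),v.mean(),65).round(1) if len(u) else 0)
rows([0,0,68],1.43,1)
```

```text
scene needle surf [667.8  47.9 132. ] 64
stud 31 [665.7  51.2  65. ]
top needle surf [661.1  53.2 134.5] 18
stud 12 [664.9  53.8  65. ]
at [583.4 -69.1  67.8] az 1.41 F [-0.3  0.1  5.9] w 15.0 ff 40.1
0 [2.084, -14.538, -0.003] -0.004
```

Needle axis and stud agree to about 1 mm in both views. On to the square stud.

Request:
send_rows(
  steps=[
    {"slide": [0.1,0.05,0],"spin": 0},
    {"slide": [0.15,0.05,0],"spin": 0},
    {"slide": [0.2,0.05,0],"spin": 0},
    {"slide": [0.2,0.05,0],"spin": 0},
    {"slide": [0.2,0.05,0],"spin": 0},
  ],
)

```text
t: 9.3
tcp_pos: [592.1, -35.1, 67.9]
tool_rot: [0.699, 0.716, -0.0, -0.0]
contact_force: [-1.3, -2.3, 6.5]
gripper_width: 15.3
finger_force: 40.3
```

Request:
send_rows(
  steps=[
    {"slide": [0.2,0.05,0],"spin": 0},
    {"slide": [0.2,0.05,0],"spin": 0},
    {"slide": [0.13,0.05,0],"spin": 0},
    {"slide": [0.08,0.05,0],"spin": 0},
    {"slide": [0.03,0.05,0],"spin": 0},
  ],
)

```text
t: 9.93
tcp_pos: [601.5, -8.9, 67.9]
tool_rot: [0.698, 0.716, -0.0, -0.0]
contact_force: [-0.1, -1.1, 6.7]
gripper_width: 14.7
finger_force: 40.3
```

Request:
send_rows(
  steps=[
    {"slide": [0,0,0],"spin": 0},
    {"slide": [0,0,0],"spin": 0},
    {"slide": [0,0,0],"spin": 0},
    {"slide": [0,0,0],"spin": 0},
    {"slide": [0,0,0],"spin": 0},
  ],
)

```text
t: 10.55
tcp_pos: [601.8, -8.8, 67.9]
tool_rot: [0.698, 0.716, 0.0, -0.0]
contact_force: [0.9, -0.8, 6.1]
gripper_width: 14.9
finger_force: 40.2
```

Run:
```python
from h import *
import pickle
c=grab('scene');b=grab('top');pickle.dump((c,b),open('c7.pkl','wb'))
for n,k in(('scene',c),('top',b)):
    P=cloud(k)
    m=(P[...,2]>80)&(P[...,2]<170)&(P[...,0]>650)&(P[...,0]<690)&(P[...,1]>20)&(P[...,1]<80)
    print(n,'needle surf',np.median(P[m],0).round(1),m.sum())
    h=cv2.cvtColor(k['color'],cv2.COLOR_RGB2HSV)
    s=(abs(P[...,2]-65)<4)&(h[...,1]<75)&(abs(P[...,0]-665)<15)&(abs(P[...,1]-52)<15)
    v,u=np.nonzero(s);print('stud',len(u),plane(k,u.mean(),v.mean(),65).round(1) if len(u) else 0)
rows([0,0,68],1.43,1)
A=cv2.cvtColor(c['color'],cv2.COLOR_RGB2BGR)[195:285,250:350]
cv2.imwrite('pics/a7.png',cv2.resize(A,None,fx=6,fy=6,interpolation=cv2.INTER_CUBIC))
```

```text
scene needle surf [667.   48.3 124.9] 69
stud 36 [665.7  50.9  65. ]
top needle surf [661.5  53.2 130.9] 16
stud 12 [663.8  52.4  65. ]
at [601.8  -8.8  67.9] az 1.42 F [-0.5 -0.7  5.8] w 15.0 ff 40.2
0 [0.591, -15.036, 0.0] -0.002
```

View pics/a7.png

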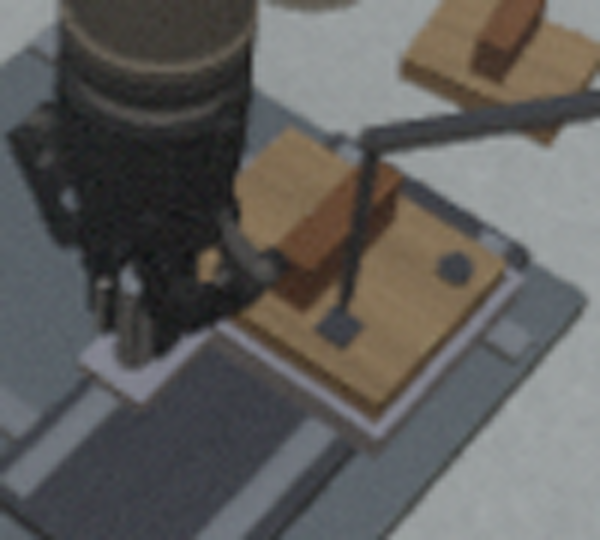

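The needle meets the square stud at crop (340,325), so it is aligned. I'll hold a bit more, then draw the carrier back about 117 mm.

Request:
send_rows(
  steps=[
    {"slide": [0,0,0],"spin": 0},
    {"slide": [0,0,0],"spin": 0},
    {"slide": [0,0,0],"spin": 0},
    {"slide": [0,0,0],"spin": 0},
    {"slide": [0,0,0],"spin": 0},
  ],
)

```text
t: 11.28
tcp_pos: [601.8, -8.8, 67.9]
tool_rot: [0.698, 0.716, 0.0, -0.0]
contact_force: [0.2, -0.6, 5.8]
gripper_width: 15.1
finger_force: 40.2
```

Request:
send_rows(
  steps=[
    {"slide": [0,-0.15,0],"spin": 0},
    {"slide": [0,-0.25,0],"spin": 0},
    {"slide": [0,-0.35,0],"spin": 0},
    {"slide": [0,-0.4,0],"spin": 0},
    {"slide": [0,-0.4,0],"spin": 0},
  ],
)

```text
t: 11.9
tcp_pos: [538.9, -10.3, 67.8]
tool_rot: [0.698, 0.716, 0.0, -0.0]
contact_force: [1.6, -0.3, 5.2]
gripper_width: 15.0
finger_force: 40.1
```

Request:
send_rows(
  steps=[
    {"slide": [0,-0.4,0],"spin": 0},
    {"slide": [0,-0.4,0],"spin": 0},
    {"slide": [0,-0.3,0],"spin": 0},
    {"slide": [0,-0.2,0],"spin": 0},
    {"slide": [0,-0.08,0],"spin": 0},
  ],
)

```text
t: 12.52
tcp_pos: [483.3, -11.7, 67.8]
tool_rot: [0.698, 0.716, 0.0, -0.001]
contact_force: [1.0, 0.2, 5.2]
gripper_width: 15.1
finger_force: 40.2
```

Request:
send_rows(
  steps=[
    {"slide": [0,0,0],"spin": 0},
    {"slide": [0,0,0],"spin": 0},
    {"slide": [0,0,0],"spin": 0},
    {"slide": [0,0,0],"spin": 0},
    {"slide": [0,0,0],"spin": 0},
  ],
)

```text
t: 13.15
tcp_pos: [483.2, -11.7, 67.8]
tool_rot: [0.698, 0.716, -0.0, -0.001]
contact_force: [-0.8, -0.0, 9.2]
gripper_width: 15.3
finger_force: 40.5
```

Request:
send_rows(
  steps=[
    {"slide": [0,0,0],"spin": 0},
    {"slide": [0,0,0],"spin": 0},
    {"slide": [0,0,0],"spin": 0},
    {"slide": [0,0,0],"spin": 0},
    {"slide": [0,0,0],"spin": 0},
  ],
  fingers=0,
)

```text
t: 13.78
tcp_pos: [484.6, -11.9, 67.6]
tool_rot: [0.698, 0.716, -0.0, -0.0]
contact_force: [0.2, -0.0, 0.5]
gripper_width: 85.3
finger_force: 0.0
```

Request:
send_rows(
  steps=[
    {"slide": [0,0,0],"spin": 0},
    {"slide": [0,0,-0.4],"spin": 0},
    {"slide": [0,0,-0.8],"spin": 0},
    {"slide": [0,0,-0.8],"spin": 0},
    {"slide": [0,0,-0.5],"spin": 0},
  ],
)

```text
t: 14.4
tcp_pos: [485.7, -12.1, 170.3]
tool_rot: [0.699, 0.716, 0.001, 0.001]
contact_force: [0.3, 0.5, -0.3]
gripper_width: 85.1
finger_force: 0.0
```

Request:
send_rows(
  steps=[
    {"slide": [0,0,0],"spin": 0},
    {"slide": [0,0,0],"spin": 0},
    {"slide": [0,0,0],"spin": 0},
    {"slide": [0,0,0],"spin": 0},
    {"slide": [0,0,0],"spin": 0},
  ],
)

```text
t: 15.02
tcp_pos: [484.5, -12.0, 167.3]
tool_rot: [0.698, 0.716, -0.0, -0.0]
contact_force: [1.0, -0.5, 0.9]
gripper_width: 85.1
finger_force: 0.0
```

Run:
```python
from h import *
c=grab('scene','s8.png');b=grab('top','t8.png')
for n,k in(('scene',c),('top',b)):
    P=cloud(k);hsv=cv2.cvtColor(k['color'],cv2.COLOR_RGB2HSV)
    w=(hsv[...,0]<25)&(hsv[...,1]>70)&(P[...,0]>420)&(P[...,0]<620)&(P[...,1]>0)&(P[...,1]<150)
    for lo,hi in((56,72),(88,104)):
        q=P[w&(P[...,2]>lo)&(P[...,2]<hi)]
        if len(q)>5: print(n,lo,len(q),q.mean(0).round(1),cv2.minAreaRect(q[:,:2].astype(np.float32)))
rows([520,78,150],1.43,5)
```

```text
scene 56 903 [527.1  71.2  62.1] ((521.3072509765625, 77.75236511230469), (119.85814666748047, 103.5631103515625), 1.3413879871368408)
scene 88 166 [522.7  74.5  95.1] ((521.4824829101562, 77.169677734375), (71.99149322509766, 21.26453399658203), 89.93069458007812)
top 56 870 [516.6  78.9  61.2] ((517.8536987304688, 78.63230895996094), (116.85059356689453, 93.078857421875), 0.7242705821990967)
top 88 155 [518.3  79.7  95. ] ((518.4143676757812, 80.94001770019531), (20.233320236206055, 68.49662780761719), 0.10804077982902527)
at [484.7 -11.9 167.5] az 1.41 F [ 0.7 -0.2 -0.4] w 85.4 ff 0.0
0 [0.445, 0.188, 0.087] -0.001
1 [0.445, 0.188, 0.087] -0.001
2 [0.445, 0.188, 0.087] -0.001
3 [0.445, 0.188, 0.087] -0.001
4 [0.445, 0.188, 0.087] -0.001
```

View pics/s8.png

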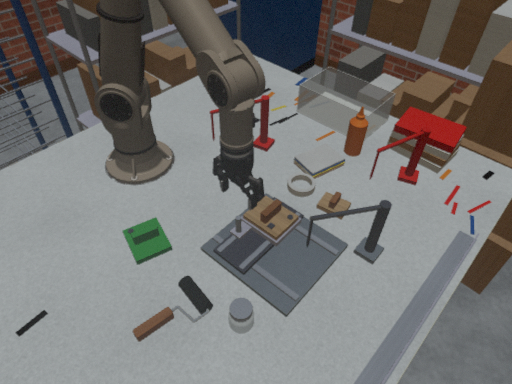

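The carrier is back and the post released. The block is seated at about (520.5,79), with the handle at pixel (270,212), clear of the pointer. Both views and the post position agree.

Request:
send_rows(
  steps=[
    {"slide": [0.4,0.2,0],"spin": 0},
    {"slide": [0.6,0.25,0],"spin": 0},
    {"slide": [0.6,0.25,0],"spin": 0},
    {"slide": [0.45,0.2,0],"spin": 0},
    {"slide": [0.2,0.05,0],"spin": 0},
  ],
)

```text
t: 15.75
tcp_pos: [521.0, 80.8, 167.5]
tool_rot: [0.698, 0.717, -0.0, 0.0]
contact_force: [-0.4, -0.9, 0.9]
gripper_width: 85.1
finger_force: 0.0
```

Request:
send_rows(
  steps=[
    {"slide": [0,0,0.1],"spin": 0},
    {"slide": [0,0,0.2],"spin": 0},
    {"slide": [0,0,0.3],"spin": 0},
    {"slide": [0,0,0.2],"spin": 0},
    {"slide": [0,0,0],"spin": 0},
  ],
)

```text
t: 16.38
tcp_pos: [519.8, 78.6, 134.8]
tool_rot: [0.699, 0.716, -0.001, -0.0]
contact_force: [0.6, -0.6, 1.1]
gripper_width: 85.3
finger_force: 0.0
```

Request:
send_rows(
  steps=[
    {"slide": [0,0,0],"spin": 0},
    {"slide": [0,0,0],"spin": 0},
    {"slide": [0,0,0],"spin": 0},
    {"slide": [0,0,0],"spin": 0},
    {"slide": [0,0,0],"spin": 0},
  ],
)

```text
t: 17.0
tcp_pos: [520.6, 79.1, 135.8]
tool_rot: [0.698, 0.716, 0.0, 0.0]
contact_force: [0.3, -0.7, -0.6]
gripper_width: 85.6
finger_force: 0.0
```

```bash
python3 -c "
from h import *
rows([520.5,79,77],1.43,1)"
```

```text
at [520.6  79.1 135.8] az 1.42 F [ 0.3 -0.7 -0.6] w 85.6 ff 0.0
0 [-0.002, -0.003, 1.469] -0.003
```

Request:
send_rows(
  steps=[
    {"slide": [0,0,0.3],"spin": 0},
    {"slide": [0,0,0.4],"spin": 0},
    {"slide": [0,0,0.4],"spin": 0},
    {"slide": [0,0,0.27],"spin": 0},
    {"slide": [0,0,0.1],"spin": 0},
  ],
)

```text
t: 17.62
tcp_pos: [520.0, 78.8, 75.8]
tool_rot: [0.698, 0.716, -0.001, -0.0]
contact_force: [0.4, -0.5, -0.4]
gripper_width: 85.1
finger_force: 0.0
```

Request:
send_rows(
  steps=[
    {"slide": [0,0,0],"spin": 0},
    {"slide": [0,0,0],"spin": 0},
    {"slide": [0,0,0],"spin": 0},
    {"slide": [0,0,0],"spin": 0},
    {"slide": [0,0,0],"spin": 0},
  ],
)

```text
t: 18.25
tcp_pos: [520.6, 79.1, 77.0]
tool_rot: [0.698, 0.716, 0.0, 0.0]
contact_force: [-0.5, 0.0, -0.4]
gripper_width: 85.5
finger_force: 0.0
```

Request:
send_rows(
  steps=[
    {"slide": [0,0,0],"spin": 0},
    {"slide": [0,0,0],"spin": 0},
    {"slide": [0,0,0],"spin": 0},
    {"slide": [0,0,0],"spin": 0},
    {"slide": [0,0,0],"spin": 0},
  ],
  fingers=1,
  force=50,
)

```text
t: 18.88
tcp_pos: [520.7, 79.0, 77.1]
tool_rot: [0.698, 0.716, 0.0, 0.0]
contact_force: [-0.2, 0.3, 0.7]
gripper_width: 18.9
finger_force: 49.8
```

Request:
send_rows(
  steps=[
    {"slide": [0,0,0],"spin": 0},
    {"slide": [0,0,0],"spin": 0},
    {"slide": [0,0,0],"spin": 0},
    {"slide": [0,0,0],"spin": 0},
    {"slide": [0,0,0],"spin": 0},
  ],
)

```text
t: 19.5
tcp_pos: [520.8, 79.1, 77.0]
tool_rot: [0.698, 0.716, 0.0, 0.0]
contact_force: [-0.3, -1.1, 3.0]
gripper_width: 19.5
finger_force: 50.0
```

Request:
send_rows(
  steps=[
    {"slide": [0,0,-0.1],"spin": 0},
    {"slide": [0,0,-0.1],"spin": 0},
    {"slide": [0,0,-0.15],"spin": 0},
    {"slide": [0,0,-0.2],"spin": 0},
    {"slide": [0,0,-0.25],"spin": 0},
  ],
)

```text
t: 20.12
tcp_pos: [520.4, 79.0, 109.5]
tool_rot: [0.698, 0.716, -0.0, -0.0]
contact_force: [0.4, -0.2, -3.6]
gripper_width: 19.1
finger_force: 49.2
```

Request:
send_rows(
  steps=[
    {"slide": [0,0,-0.3],"spin": 0},
    {"slide": [0,0,-0.4],"spin": 0},
    {"slide": [0,0,-0.4],"spin": 0},
    {"slide": [0,0,-0.4],"spin": 0},
    {"slide": [0,0,-0.3],"spin": 0},
  ],
)

```text
t: 20.75
tcp_pos: [520.9, 79.1, 182.3]
tool_rot: [0.698, 0.716, 0.001, 0.0]
contact_force: [-0.4, 0.1, -3.9]
gripper_width: 19.1
finger_force: 49.3
```

Request:
send_rows(
  steps=[
    {"slide": [0,0,-0.25],"spin": 0},
    {"slide": [0,0,-0.1],"spin": 0},
    {"slide": [0,0,0],"spin": 0},
    {"slide": [0,0,0],"spin": 0},
    {"slide": [0,0,0],"spin": 0},
  ],
)

```text
t: 21.38
tcp_pos: [520.2, 79.0, 194.4]
tool_rot: [0.698, 0.716, -0.0, -0.0]
contact_force: [-0.5, -0.1, -3.4]
gripper_width: 19.1
finger_force: 49.3
```

Request:
send_rows(
  steps=[
    {"slide": [0,0,0],"spin": 0},
    {"slide": [0,0,0],"spin": 0},
    {"slide": [0,0,0],"spin": 0},
    {"slide": [0,0,0],"spin": 0},
    {"slide": [0,0,0],"spin": 0},
  ],
)

```text
t: 22.0
tcp_pos: [520.5, 79.1, 194.9]
tool_rot: [0.698, 0.716, 0.0, -0.0]
contact_force: [0.3, 0.4, -4.2]
gripper_width: 19.3
finger_force: 49.3
```

Request:
send_rows(
  steps=[
    {"slide": [0,0,0],"spin": 0},
    {"slide": [0,0,0],"spin": 0},
    {"slide": [0,0,0],"spin": 0},
    {"slide": [0,0,0],"spin": 0},
    {"slide": [0,0,0],"spin": 0},
  ],
)

```text
t: 22.62
tcp_pos: [520.5, 79.1, 194.9]
tool_rot: [0.698, 0.716, 0.0, -0.0]
contact_force: [0.5, 0.3, -4.2]
gripper_width: 19.3
finger_force: 49.3
```

Run:
```python
from h import *
for n in('scene','top'):
    k=grab(n,n+'9.png');P=cloud(k);hsv=cv2.cvtColor(k['color'],cv2.COLOR_RGB2HSV)
    w=(hsv[...,0]<25)&(hsv[...,1]>70)&(abs(P[...,0]-520)<80)&(abs(P[...,1]-79)<70)&(P[...,2]>150)&(P[...,2]<190)
    q=P[w]
    A=np.c_[q[:,:2]-q[:,:2].mean(0),np.ones(len(q))];f,*_=np.linalg.lstsq(A,q[:,2],rcond=None)
    print(n,len(q),'median z',np.median(q[:,2]).round(1),'slopes,z',f.round(3))
```

```text
scene 978 median z 179.6 slopes,z [-1.90000e-02  2.20000e-02  1.78837e+02]
top 12 median z 179.4 slopes,z [  0.564 -43.695 178.752]
```

View pics/scene9.png

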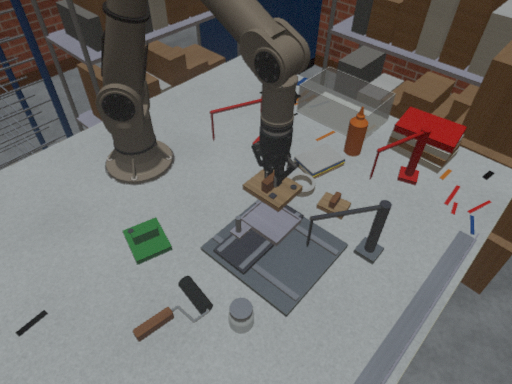

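The block is held level at pixel (272,187), with its top at 180 mm and its underside near 162 mm. The empty nest shows below it at (272,219), and the bystanders are undisturbed.

```bash
python3 -c "
from rig import job
print(job.sign_off())"
```

```text
the job is handed in; nothing more can be done
None
```

The job is handed in, with no verdict returned: by camera, both studs stopped within about 2–3 mm of the pointer, and the block ended held level and steady, its underside about 162 mm above the bench (118 mm lift), with nothing else seen to have moved.

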